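# Let the mould press down

### The arm

A 7-joint arm with a two-finger parallel gripper is mounted at the origin on the work surface. World frame = base frame: x ahead of the robot, y to its left, z up, the work surface at z = 0. Lengths are in m, angles in degrees, forces in N, time in s.
With the tool pointing down it reaches from about 0.4 to 0.85 m from the base axis. Payload 4.5 kg.
Tool frame: the origin (TCP) lies midway between the tips of the shut fingers; the grasp point (between the pads) lies 19 mm behind it (hold_point_z is the distance from the TCP to the grasp point, in m); y points along the fingers, x is the direction in which the jaws open and shut, and the axes are right-handed (so a half turn about y gives the same grasp; the last joint's range is limited). The gripper opens to 85 mm and grips with 20 to 120 N. Pads are 22 mm wide; open, the fingers measure 114 mm over their backs; the gripper's body (76 mm by 85 mm) begins 54 mm behind the grasp point. The pads swing forward as they close: fully open they stand 13 mm farther back than shut.
Start: joints at [-61.433, 39.483, -11.15, 89.685, 9.013, 51.709, -12.324], TCP at [0.28, 0.559, 0.231] pointing down, gripper open.
Joint ranges: [-172.22, 172.22], [-26.19, 119.32], [-84.43, 86.54], [7.71, 146.69], [-57.33, 237.33], [2.42, 119.75], [-152.13, 152.13]. Speed limits (degrees/s): [147.25, 147.25, 180, 180, 180, 180, 180].

### API

Orientations are given as a 3x3 rotation matrix whose columns are the frame's x, y, z axes.
In Python, from rig import observe, get_image, camera_info, hand_in, hold_point_z gives the robot as it stands.
- The arm moves only by the tool servo_tool, never from a script. Its argument "commands" is a list of rows, each a list of 5 numbers: the shift along the tool's x, y, z in units of 30 mm (1.0 is 30 mm), then the turn about the tool's y in units of 5 degrees (1.0 is 5 degrees), then the closure, from 0 (fully open) to 1 (shut). In form: [[tx, ty, tz, yaw, claw], ...]. A call has 1 to 5 rows; each row shifts and turns the pose as measured when the row begins, along the tool's axes as they then stand; what a row does not reach is not made up. A row lasts 1/12 s, in which the tool goes at most 41.7 mm and 7.16 degrees, less where a joint would pass 70% of its speed; a pose out of reach is approached as far as the arm can. A call is refused whole if a number of a shift passes 1 or a number of a turn 1, either way. A call with a gripper value outside its range is refused whole. The fingers move at their own pace and stop on an object; "newtons" is the grip in N (left out, the last holds). Time passes only in rows, so rows that do not move let the fingers close. It gives the time, the measured TCP pose, the force and the opening at its end, in the units of the state.
- observe(): the state, without advancing time (a new reading comes with each control period).
- get_image(name): name is "scene" or "top" or "wrist"; returns the picture (400x640x3 uint8, red, green, blue); there is no depth.
- camera_info(name): a dict with "intrinsics" (3x3 intrinsics, pixels), "k1" (the pictures are not rectified: a ray, as slopes to the right and down, at radius r is drawn at 1 + k1 r^2 times it, then the intrinsics apply), "T" (4x4, takes a point from camera to world coordinates); the wrist camera has in their place "tool_from_camera" (4x4, takes a point from camera to tool coordinates, whose origin is the TCP and whose axes are the tool frame's). Camera axes: x right, y down, z forward; pixel columns grow to the right and rows downward; lengths in m; the calibration is good to about 2 mm. A picture is of the moment at which its call begins: read the wrist's pose just before it. camera_info takes no time and is no camera call.
- hand_in(): hands the job in, once; it reports no verdict.
The state is a dict: "t": time; "joint_positions": joint angles; "joint_velocities": joint speeds; "effort": joint torques, N m; "ee_pos": TCP position; "orientation": TCP orientation; "contact_force": force on the tool from outside, world axes, zero at the start; "moment": the same for the moment, N m; "opening": finger opening in m.
Only numpy, scipy, OpenCV 4.12 (cv2) and the standard library are available. Lean on these libraries where they do the work, as an engineer would, in place of code of your own. Each camera call takes 0.05 s, during which the arm holds its last target. There are 200 camera calls.

### The job

The plaster mould is standing in the bench press with the ram still cranked up on its ratchet. Flick the pawl's release lever over, take the weight on the crank so that the pawl springs clear of the wheel, and ease the crank slowly back, never letting it run or slip away, until the ram's pad rests on the mould with its own weight, without forcing it down. Let go of the crank only then, leave the pawl off, and do not shift the mould or disturb the other things on the bench.

Things in the scene. Friction and masses are not known exactly. Their poses are not given: they have to be found in the camera images.
- press: bench mould press of green cast iron, fixed: base 250 x 190 x 20 mm, column at the back (+x), head 180 x 90 x 90 mm (z 175 to 265 mm). Origin on the bench under the crankshaft; x to the back, y to the press's left, z up. Crank on its right (-y); ratchet wheel (88 mm across), pawl and release lever on its left (+y). The ram's bar stands up to 55 mm out of the head's top
- shaft (a point): middle of the crankshaft, whose axis is the press's y, 205 mm above the bench; the crank turns about it
- handle: red crank handle, origin at its middle on its axis: a sleeve 24 mm thick and 110 mm long that runs parallel to the shaft, turns freely on its pin, and circles the shaft at 100 mm radius, 160 mm to the right (-y) of the press's middle. The crank arm is 65 mm inboard of this point; free air all round, and it can be gripped from above everywhere on its way
- crank (a joint): crank angle, rad: 0 at the start (handle leaning 0.85 rad from upright to the back, +x), held there by the pawl; positive winds the ram up (hard stop near 0.25), negative lets it down (handle over the top towards the front, -x). 1 rad moves the ram 25 mm. Free of the pawl, the load pulls the handle with about 6 to 10 N; let go, it runs away at once. Ease it no faster than about 0.5 rad/s
- lever (a joint): release lever, rad: 0 at the start (hold side, leaning 0.6 rad from upright to the front, -x), 1.2 full over (release side, leaning 0.6 rad to the back, +x). Pushing it takes up to about 4 N at the knob; past upright (0.6) its sprung plunger snaps it to the stop and keeps it there
- lever_knob (a point): centre of the lever's yellow knob, 20 mm across, 45 mm from the lever's pin, 85 mm to the left (+y) of the press's middle; reached from above, the wheel and pawl are 23 mm inboard (-y) of it
- pawl (a joint): brass pawl angle in rad: 0 in the ratchet wheel, 0.42 right out. The lever's sprung plunger bears on its back: with the lever on the release side it pushes the pawl out, but the loaded tooth keeps the pawl in until the crank is wound up a little (about 0.02 to 0.1 rad) and so takes the load
- ram: steel rack ram, 25 mm square, with its round pressure pad some 3 kg; moves only up and down, geared to the crank, 37 mm in front of the shaft; origin at the centre of its lower end. The pad (80 mm across, rubber face that gives 1 mm under the weight) is set on a screw under it: its underside is 22 to 36 mm below this origin, different each time and not measured
- mould: two-part round plaster mould with two black bands, 140 mm across, 65 mm high, 1.4 kg, standing loose on the press's round bed under the pad; origin at the centre of its underside. Its top lies 19 to 49 mm under the raised pad
- jug: clear plastic slip jug with a handle, 110 mm across, 150 mm high; leave it alone
- cup: white cup, 70 mm across, 80 mm high; leave it alone
- brush: brush 200 mm long lying to the left of the press; leave it alone
- sponge: yellow sponge 100 x 65 x 30 mm lying under the crank; leave it alone
- half_mould: ochre spare mould half, 150 mm across, 35 mm high; leave it alone
- mallet: rubber mallet 260 mm long lying on the right; leave it alone
- bowl_ware: white bowl 120 mm across, 50 mm high, at the back right; leave it alone
- lever_pin (a point): axis of the lever's pin at the lever, 45 mm in front of and 77 mm above the shaft; the knob swings about it in the press's x-z plane
Things that resemble listed ones, but are neither listed nor needed, are in the scene too. What is shaped like the mould but green or red is not meant.

How it is judged:
By the outcome, as a careful person would: the job done as asked, in the order asked, and still so for the second after the job is handed in, with the robot touching nothing.
It also fails if it takes over 67 s, if anything falls off the work surface, if the arm or the gripper's body presses on something with over 40 N, if the wrist force passes 120 N, or if a joint passes its speed limit or range.

## Working session

There is one attempt and no reset: what is moved stays moved. The work goes in short steps, Python scripts to look and compute and a tool call to move; the robot and the scene stay as the last step left them, time stands still between calls to the robot, and variables do not carry over. Pictures are saved under pics/ and viewed, about 8 in all and at most 12, crops included, and the job is handed in when it is done.

Besides the shell and the picture viewer there is one more tool, called after "Call:" as name([rows], argument=value, ...), one row to a line, values as JSON. servo_tool: Moves the arm, as the interface text tells. Its arguments: {"type":"object","properties":{"commands":{"type":"array"},"newtons":{"type":"number"}},"required":["commands"]}

```bash
ls; mkdir -p pics; cat > h.py <<'E'
import numpy as np, cv2
from rig import observe, get_image, camera_info, hand_in, hold_point_z
def save(n,img): cv2.imwrite(f'pics/{n}.png', img[:,:,::-1])
def campose(name,st=None):
    c=camera_info(name)
    if 'T' in c: return c,np.array(c['T'])
    st=st or observe(); W=np.eye(4); W[:3,:3]=st['orientation']; W[:3,3]=st['ee_pos']
    return c,W@np.array(c['tool_from_camera'])
def ray(name,uv,st=None):
    c,T=campose(name,st); K=np.array(c['intrinsics'])
    d=cv2.undistortPoints(np.array([[uv]],float),K,np.array([c['k1'],0,0,0.]))[0,0]
    v=T[:3,:3]@np.array([d[0],d[1],1]); return T[:3,3],v/np.linalg.norm(v)
def onz(name,uv,z,st=None):
    o,v=ray(name,uv,st); return o+v*(z-o[2])/v[2]
def proj(name,P,st=None):
    c,T=campose(name,st); K=np.array(c['intrinsics']); p=np.linalg.inv(T)@np.append(P,1); s=p[:2]/p[2]
    s=s*(1+c['k1']*(s@s)); return (K@np.append(s,1))[:2]
def tri(rs):
    A=np.zeros((3,3));b=np.zeros(3)
    for o,v in rs:
        M=np.eye(3)-np.outer(v,v);A+=M;b+=M@o
    return np.linalg.solve(A,b)
E
python3 - <<'E'
from h import *
s=observe();print({k:np.round(v,3).tolist() for k,v in s.items()}, hold_point_z)
for n in('scene','top'):
    save(n,get_image(n)); print(n,np.round(camera_info(n)['T'],2).tolist(),np.round(camera_info(n)['intrinsics'],0).tolist())
print(camera_info('wrist'))
E
```

```text
pics
{'t': 0.0, 'joint_positions': [-61.434, 39.534, -11.145, 89.746, 9.014, 51.708, -12.322], 'joint_velocities': [0.1, -0.067, 0.007, -0.048, -0.001, -0.08, -0.085], 'effort': [0.0, -53.961, -1.267, -15.855, 0.009, 0.009, -0.0], 'ee_pos': [0.28, 0.558, 0.23], 'orientation': [[0.448, -0.001, -0.894], [0.894, -0.002, 0.448], [-0.002, -1.0, -0.0]], 'contact_force': [-0.041, 0.14, -0.233], 'moment': [0.025, 0.006, -0.004], 'opening': 0.085} 0.0187
scene [[0.7, 0.61, -0.37, 1.18], [0.71, -0.59, 0.38, -0.68], [0.02, -0.53, -0.84, 1.69], [0.0, 0.0, 0.0, 1.0]] [[481.0, 0.0, 322.0], [0.0, 481.0, 192.0], [0.0, 0.0, 1.0]]
top [[0.01, -1.0, 0.09, 0.42], [-1.0, -0.01, -0.01, 0.0], [0.01, -0.09, -1.0, 1.48], [0.0, 0.0, 0.0, 1.0]] [[410.0, 0.0, 320.0], [0.0, 410.0, 198.0], [0.0, 0.0, 1.0]]
{'intrinsics': array([[342.31086977,   0.        , 316.04625811],
       [  0.        , 342.31086977, 197.95618434],
       [  0.        ,   0.        ,   1.        ]]), 'k1': -0.0019223982111211137, 'tool_from_camera': array([[ 9.99999930e-01, -2.00605419e-04,  3.14926400e-04,
        -1.72747438e-04],
       [-3.61561866e-04, -3.09613650e-01,  9.50862375e-01,
        -1.42853471e-01],
       [-9.32426335e-05, -9.50862423e-01, -3.09613701e-01,
         7.79108813e-02],
       [ 0.00000000e+00,  0.00000000e+00,  0.00000000e+00,
         1.00000000e+00]])}
```

View pics/scene.png

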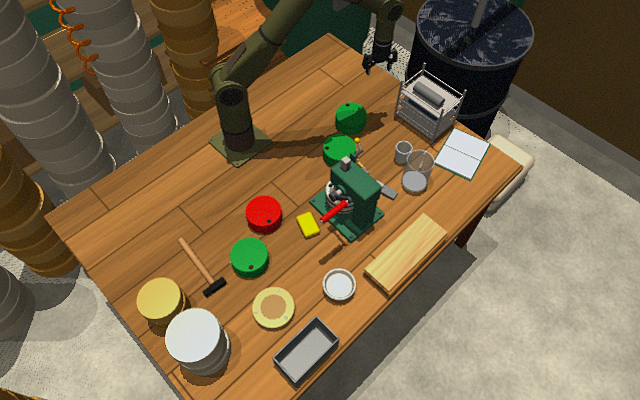

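View pics/top.png

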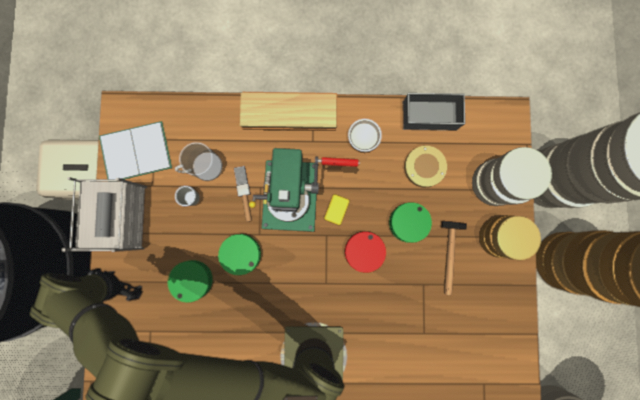

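Scene: the press is at top (288,190) and scene (350,195). The red handle is at top (340,162) and scene (335,211), and the knob is near top (252,204) and scene (357,140). Red things that could be mistaken for the handle: the red mould at top (366,252). Yellow things that could be mistaken for the knob: the sponge at top (337,209) and the half mould at top (426,166). I'll check with one close crop.

```bash
python3 - <<'E'
from h import *
a=cv2.imread('pics/top.png'); b=cv2.imread('pics/scene.png')
A=a[135:245,225:375]; B=b[125:245,300:410]
A=cv2.resize(A,None,fx=3.2,fy=3.2,interpolation=cv2.INTER_CUBIC); B=cv2.resize(B,None,fx=2.9,fy=2.9,interpolation=cv2.INTER_CUBIC)
h=max(A.shape[0],B.shape[0]); C=np.zeros((h,A.shape[1]+B.shape[1],3),np.uint8);C[:A.shape[0],:A.shape[1]]=A;C[:B.shape[0],A.shape[1]:]=B
cv2.imwrite('pics/crop.png',cv2.resize(C,None,fx=.97,fy=.97)); print(C.shape)
for n,im,(y0,y1,x0,x1) in(('top',a,(135,245,225,375)),('scene',b,(125,245,300,410))):
    hsv=cv2.cvtColor(im,cv2.COLOR_BGR2HSV)
    ms={'red':cv2.inRange(hsv,(0,150,70),(8,255,255))|cv2.inRange(hsv,(172,150,70),(180,255,255)),
        'yel':cv2.inRange(hsv,(20,150,110),(35,255,255)),'grn':cv2.inRange(hsv,(65,90,20),(90,255,255))}
    for k,m in ms.items():
        z=np.zeros_like(m);z[y0:y1,x0:x1]=m[y0:y1,x0:x1]
        for c in cv2.findContours(z,cv2.RETR_EXTERNAL,cv2.CHAIN_APPROX_NONE)[0]:
            if cv2.contourArea(c)>4: print(n,k,cv2.contourArea(c),np.round(cv2.boxPoints(cv2.minAreaRect(c)),1).tolist(),np.round(c[:,0].mean(0),1))
E
```

```text
(352, 799, 3)
top red 286.0 [[346.0, 231.0], [374.0, 231.0], [374.0, 244.0], [346.0, 244.0]] [361.7 238.9]
top red 248.5 [[320.8999938964844, 164.5], [321.3999938964844, 156.60000610351562], [358.1000061035156, 158.6999969482422], [357.70001220703125, 166.6999969482422]] [339.3 161.5]
top yel 30.0 [[249.0, 201.0], [255.0, 201.0], [255.0, 207.0], [249.0, 207.0]] [251.7 204.1]
top yel 488.5 [[322.70001220703125, 219.1999969482422], [332.6000061035156, 192.60000610351562], [350.29998779296875, 199.1999969482422], [340.29998779296875, 225.89999389648438]] [336.4 209.2]
top yel 5.0 [[264.6000061035156, 190.60000610351562], [266.0, 185.0], [267.6000061035156, 185.39999389648438], [266.20001220703125, 191.10000610351562]] [266.1 188. ]
top grn 603.0 [[262.29998779296875, 227.60000610351562], [264.29998779296875, 189.60000610351562], [315.3999938964844, 192.3000030517578], [313.3999938964844, 230.3000030517578]] [292.3 216.5]
top grn 1859.5 [[264.6000061035156, 205.0], [268.1000061035156, 148.0], [314.70001220703125, 150.89999389648438], [311.1000061035156, 207.89999389648438]] [287.9 177.2]
[... 238 characters left out ...]
7578], [320.0, 231.0], [305.6000061035156, 238.1999969482422]] [308.2 224.2]
scene yel 10.5 [[357.0, 162.0], [358.5, 160.5], [363.5, 165.5], [362.0, 167.0]] [360.2 164.1]
scene yel 16.0 [[354.0, 137.0], [359.0, 137.0], [359.0, 141.0], [354.0, 141.0]] [356.5 139.4]
scene grn 218.5 [[308.8999938964844, 200.6999969482422], [323.79998779296875, 188.8000030517578], [336.0, 204.0], [321.1000061035156, 215.89999389648438]] [320.  201.5]
scene grn 3002.5 [[321.3999938964844, 136.10000610351562], [375.70001220703125, 131.3000030517578], [385.20001220703125, 238.0], [331.0, 242.89999389648438]] [348.9 183.6]
scene grn 162.0 [[336.0, 125.0], [363.0, 125.0], [363.0, 134.0], [336.0, 134.0]] [349.6 128.2]
```

View pics/crop.png

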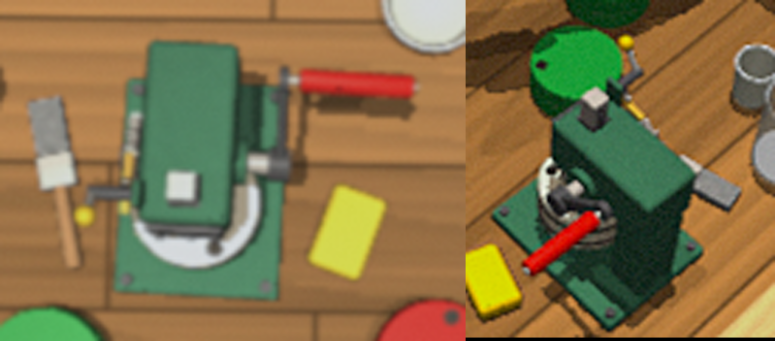

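```bash
python3 - <<'E'
from h import *
K=tri([ray('top',(251.9,204)),ray('scene',(356.5,139.2))]); print('knob tri',K.round(4),'onz',onz('top',(251.9,204),.319).round(4),onz('scene',(356.5,139.2),.319).round(4))
zh=.205+.1*np.cos(.85)
e1=onz('top',(321.15,160.5),zh);e2=onz('top',(357.9,162.7),zh);print('handle top',e1.round(4),e2.round(4),np.linalg.norm(e1-e2))
f1=onz('scene',(345.9,201.2),zh);f2=onz('scene',(321.1,220.4),zh);print('handle scene',f1.round(4),f2.round(4),np.linalg.norm(f1-f2))
d=e2-e1;yw=np.arctan2(d[0],-d[1]);print('yaw from handle',np.degrees(yw))
g=np.array([[264.6,205],[268.1,148],[314.7,150.9],[311.1,207.9]])
# head top from brighter? knob-handle consistency
for Y in np.radians([-6,-4,-3,-2,0]):
    ex=np.array([np.cos(Y),np.sin(Y)]);ey=np.array([-np.sin(Y),np.cos(Y)])
    H=(e1+e2)[:2]/2; O=H-ex*.1*np.sin(.85)+ey*.16
    k=O+ex*(-.045-.045*np.sin(.6))+ey*.085
    print(np.degrees(Y),O.round(4),'knob pred',k.round(4), 'ex',ex.round(3))
E
```

```text
knob tri [0.5086 0.1814 0.3257] onz [0.509  0.1823 0.319 ] [0.5054 0.1858 0.319 ]
handle top [ 0.6457 -0.014   0.271 ] [ 0.6404 -0.1242  0.271 ] 0.11034162364515289
handle scene [ 0.6433 -0.0081  0.271 ] [ 0.6379 -0.1225  0.271 ] 0.11459872930708484
yaw from handle -2.7581462080262025
-6.000000000000001 [0.585  0.0979] knob pred [0.5239 0.1897] ex [ 0.995 -0.105]
-4.0 [0.5793 0.0957] knob pred [0.5149 0.1854] ex [ 0.998 -0.07 ]
-3.0000000000000004 [0.5764 0.0946] knob pred [0.5105 0.1832] ex [ 0.999 -0.052]
-2.0 [0.5735 0.0934] knob pred [0.5061 0.1808] ex [ 0.999 -0.035]
0.0 [0.5679 0.0909] knob pred [0.4975 0.1759] ex [1. 0.]
```

```bash
cat >> h.py <<'E'
Y=np.radians(-2.75); EX=np.array([np.cos(Y),np.sin(Y),0]); EY=np.array([-np.sin(Y),np.cos(Y),0]); O=np.array([.5755,.0942,0])
def plan(P,yaw=-2.75,claw=1,step=.9,dturn=.95):
    s=observe();p=np.array(s['ee_pos']);R=np.array(s['orientation']);rows=[]
    tot=(np.degrees(np.arctan2(R[1,0],R[0,0]))-yaw+180)%360-180
    for i in range(60):
        d=np.array(P)-p
        if np.linalg.norm(d)<5e-4 and abs(tot)<.3: break
        l=R.T@d/.03; m=np.abs(l).max(); l=l*min(1,step/m) if m>0 else l; l=np.round(l,2)
        t=np.round(np.clip(tot/5,-dturn,dturn),2)
        rows.append([*l.tolist(),float(t),claw]); p=p+R@l*.03
        R=R@cv2.Rodrigues(np.array([0,np.radians(5*t),0]))[0]; tot-=5*t
    for k in range(0,len(rows),5): print(rows[k:k+5])
def st():
    s=observe();p=np.array(s['ee_pos']);R=np.array(s['orientation']);f=np.array(s['contact_force'])
    d=p-O
    print('t',round(s['t'],2),'p',p.round(4),'press xyz',np.round([d@EX,d@EY,p[2]],4),'F press',np.round([f@EX,f@EY,f[2]],1),'yaw',round(np.degrees(np.arctan2(R[1,0],R[0,0])),2),'open',round(s['opening'],4))
E
python3 -c "
from h import *
plan([.455,.189,.40])"
```

```text
[[-0.7, -0.47, -0.9, 0.95, 1], [-0.59, -0.45, -0.9, 0.95, 1], [-0.49, -0.42, -0.9, 0.95, 1], [-0.4, -0.41, -0.9, 0.95, 1], [-0.31, -0.39, -0.9, 0.95, 1]]
[[-0.23, -0.38, -0.9, 0.95, 1], [-0.15, -0.38, -0.9, 0.95, 1], [-0.08, -0.37, -0.9, 0.95, 1], [0.0, -0.37, -0.9, 0.95, 1], [0.07, -0.37, -0.9, 0.95, 1]]
[[0.15, -0.38, -0.9, 0.95, 1], [0.23, -0.39, -0.9, 0.95, 1], [0.31, -0.39, -0.9, 0.95, 1], [0.4, -0.41, -0.9, 0.87, 1], [0.06, -0.05, -0.11, 0.0, 1]]
```

Call:
servo_tool([
  [-0.7, -0.5, -0.9, 0.95, 1],
  [-0.6, -0.5, -0.9, 0.95, 1],
  [-0.5, -0.5, -0.9, 0.95, 1],
  [-0.4, -0.4, -0.9, 0.95, 1],
  [-0.3, -0.4, -0.9, 0.95, 1],
], newtons=60)

```text
t: 0.52
ee_pos: [0.3404, 0.417, 0.2954]
orientation: [[0.772, -0.012, -0.636], [0.636, -0.005, 0.772], [-0.013, -1.0, 0.003]]
contact_force: [-0.3, 0.8, -0.0]
opening: 0.0259
```

Call:
servo_tool([
  [-0.23, -0.4, -0.9, 0.95, 1],
  [-0.15, -0.4, -0.9, 0.95, 1],
  [-0.08, -0.4, -0.9, 0.95, 1],
  [0, -0.4, -0.9, 0.95, 1],
  [0.07, -0.4, -0.9, 0.95, 1],
])

```text
t: 0.93
ee_pos: [0.399, 0.2848, 0.357]
orientation: [[0.968, -0.015, -0.25], [0.25, -0.008, 0.968], [-0.017, -1.0, -0.004]]
contact_force: [-0.3, -0.2, 0.8]
opening: -0.0003
```

```bash
python3 -c "
from h import *
st();plan([.455,.189,.40])"
```

```text
t 0.93 p [0.399  0.2848 0.357 ] press xyz [-0.1854  0.1819  0.357 ] F press [-0.3 -0.2  0.8] yaw 14.45 open -0.0003
[[0.25, -0.36, -0.9, 0.95, 1], [0.33, -0.37, -0.9, 0.95, 1], [0.42, -0.39, -0.9, 0.95, 1], [0.4, -0.32, -0.71, 0.59, 1]]
```

Call:
servo_tool([
  [0.25, -0.4, -0.9, 0.95, 1],
  [0.35, -0.4, -0.9, 0.95, 1],
  [0.4, -0.4, -0.9, 0.95, 1],
  [0.4, -0.3, -0.7, 0.6, 1],
  [0, 0, 0, 0.2, 1],
])

```text
t: 1.35
ee_pos: [0.4581, 0.1768, 0.4056]
orientation: [[0.995, -0.013, 0.095], [-0.095, -0.012, 0.995], [-0.012, -1.0, -0.013]]
contact_force: [-0.1, -0.0, -0.1]
opening: 0.0
```

```bash
python3 - <<'E'
from h import *
st(); s=observe(); im=get_image('wrist'); 
for P in ([.509,.1825,.319],[.643,-.069,.271]): print(proj('wrist',P,s))
cv2.imwrite('pics/w1.png',im[:,:,::-1]); plan([.458,.188,.312])
E
```

```text
t 1.35 p [0.4581 0.1768 0.4056] press xyz [-0.1213  0.0769  0.4056] F press [-0.1 -0.  -0.1] yaw -5.43 open 0.0
[387.69022608 187.94619442]
[514.0726721 391.8684774]
[[0.02, 0.9, 0.1, -0.5, 1], [0.02, 0.9, 0.1, -0.0, 1], [0.02, 0.9, 0.09, -0.0, 1], [0.01, 0.39, 0.05, -0.0, 1]]
```

View pics/w1.png

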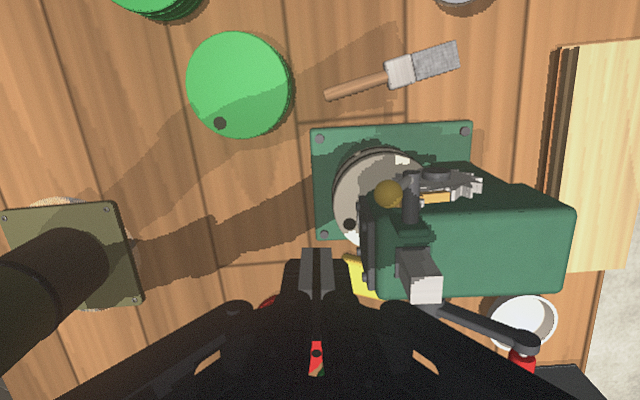

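The wrist view shows the knob at (388,193), as predicted, with the lever arm and the pawl inboard of it. I'll lower the shut fingers in front of it.

Call:
servo_tool([
  [0, 0.9, 0.1, -0.5, 1],
  [0, 0.9, 0.05, 0, 1],
  [0, 0.9, 0.05, 0, 1],
  [0, 0.4, 0.02, 0, 1],
  [0, 0, 0, 0, 1],
])

```text
t: 1.82
ee_pos: [0.4529, 0.1902, 0.3074]
orientation: [[0.999, -0.016, 0.037], [-0.037, -0.006, 0.999], [-0.016, -1.0, -0.006]]
contact_force: [-0.5, -0.2, 0.7]
opening: -0.0002
```

```bash
python3 -c "
from h import *
st();plan([.54,.18,.312],step=.3)"
```

```text
t 1.82 p [0.4529 0.1902 0.3074] press xyz [-0.1271  0.09    0.3074] F press [-0.5 -0.2  0.7] yaw -2.1 open -0.0002
[[0.3, -0.02, -0.02, 0.13, 1], [0.3, -0.02, -0.02, -0.0, 1], [0.3, -0.02, -0.02, -0.0, 1], [0.3, -0.02, -0.02, -0.0, 1], [0.3, -0.02, -0.02, -0.0, 1]]
[[0.3, -0.02, -0.02, -0.0, 1], [0.3, -0.02, -0.02, -0.0, 1], [0.3, -0.02, -0.02, -0.0, 1], [0.3, -0.02, -0.03, -0.0, 1], [0.21, -0.02, -0.01, -0.0, 1]]
```

Call:
servo_tool([
  [0.3, -0.05, -0.05, 0.1, 1],
  [0.3, -0.05, -0.05, 0, 1],
  [0.3, -0.05, -0.05, 0, 1],
  [0.3, -0.02, -0.03, 0, 1],
  [0.3, -0.02, 0, 0, 1],
])

```text
t: 2.23
ee_pos: [0.4932, 0.1871, 0.3155]
orientation: [[0.999, -0.031, 0.037], [-0.037, -0.003, 0.999], [-0.031, -1.0, -0.004]]
contact_force: [-26.0, -0.5, 34.6]
opening: 0.0001
```

Call:
servo_tool([
  [0.3, -0.02, 0, 0, 1],
  [0.3, -0.02, 0, 0, 1],
  [0.3, -0.02, 0, 0, 1],
  [0.3, -0.02, 0, 0, 1],
  [0.1, 0, 0, 0, 1],
])

```text
t: 2.65
ee_pos: [0.5331, 0.1854, 0.3284]
orientation: [[0.999, -0.034, 0.038], [-0.037, 0.003, 0.999], [-0.034, -0.999, 0.001]]
contact_force: [0.8, -0.2, 0.3]
opening: 0.0003
```

```bash
python3 - <<'E'
from h import *
st(); im=get_image('wrist'); cv2.imwrite('pics/w2.png',cv2.resize(im[60:330,200:600,::-1],None,fx=1.5,fy=1.5))
E
```

```text
t 2.65 p [0.5331 0.1854 0.3284] press xyz [-0.0467  0.089   0.3284] F press [ 0.8 -0.2  0.3] yaw -2.15 open 0.0003
```

View pics/w2.png

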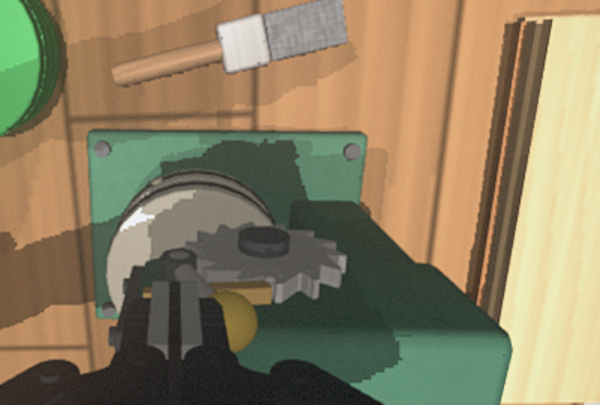

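The lever's knob is now to the right of the fingers, on the release side, with no force left on the tool. I'll back off, rise and go to the handle.

Call:
servo_tool([
  [-0.1, -0.6, 0, 0, 1],
  [0, -0.9, 0, 0, 1],
  [0, -0.9, 0, 0, 0],
  [0, -0.3, -0.3, 0, 0],
  [0, 0, 0, 0, 0],
])

```text
t: 3.12
ee_pos: [0.5338, 0.1746, 0.413]
orientation: [[0.999, -0.033, 0.039], [-0.039, 0.002, 0.999], [-0.033, -0.999, 0.0]]
contact_force: [0.7, -0.9, -0.1]
opening: 0.0354
```

```bash
python3 - <<'E'
from h import *
st(); s=observe(); c=O+EX*(-.045+.0254)+EY*.085+np.array([0,0,.319])
im=get_image('wrist');hsv=cv2.cvtColor(im,cv2.COLOR_RGB2HSV)
print('knob pred',proj('wrist',c,s)); m=cv2.inRange(hsv,(20,150,60),(35,255,255))
for k in cv2.findContours(m,cv2.RETR_EXTERNAL,cv2.CHAIN_APPROX_NONE)[0]:
    if cv2.contourArea(k)>60: print(cv2.contourArea(k),cv2.minEnclosingCircle(k))
plan([.643,-.069,.37],claw=0)
E
```

```text
t 3.12 p [0.5338 0.1746 0.413 ] press xyz [-0.0455  0.0783  0.413 ] F press [ 0.7 -0.9 -0.1] yaw -2.23 open 0.0354
knob pred [354.61736419 191.93248942]
[[0.45, 0.14, -0.9, 0.12, 0], [0.46, 0.14, -0.9, -0.0, 0], [0.46, 0.14, -0.9, -0.0, 0], [0.46, 0.14, -0.9, -0.0, 0], [0.46, 0.14, -0.9, -0.0, 0]]
[[0.46, 0.14, -0.9, -0.0, 0], [0.46, 0.15, -0.9, -0.0, 0], [0.46, 0.14, -0.9, -0.0, 0], [0.41, 0.13, -0.79, -0.0, 0]]
```

Call:
servo_tool([
  [0.45, 0, -0.9, 0.1, 0],
  [0.45, 0, -0.9, 0, 0],
  [0.45, 0, -0.9, 0, 0],
  [0.45, 0, -0.9, 0, 0],
  [0.45, 0, -0.9, 0, 0],
])

```text
t: 3.58
ee_pos: [0.5922, 0.0453, 0.4023]
orientation: [[0.999, -0.046, 0.027], [-0.026, 0.01, 1.0], [-0.046, -0.999, 0.009]]
contact_force: [-0.1, 0.5, 0.1]
opening: 0.0855
```

Call:
servo_tool([
  [0.45, 0, -0.9, 0, 0],
  [0.45, 0, -0.9, 0, 0],
  [0.45, 0.2, -0.9, 0, 0],
  [0.4, 0.2, -0.8, 0, 0],
  [0, 0, 0, 0, 0],
])

```text
t: 4.0
ee_pos: [0.6404, -0.0735, 0.3762]
orientation: [[0.998, -0.06, 0.035], [-0.035, 0.007, 0.999], [-0.06, -0.998, 0.005]]
contact_force: [-0.8, -1.0, -1.3]
opening: 0.0852
```

```bash
python3 - <<'E'
from h import *
st(); s=observe(); im=get_image('wrist'); cv2.imwrite('pics/w3.png',im[:,:,::-1])
print('handle ends pred',[proj('wrist',O+EX*.0751+EY*y+np.array([0,0,.271]),s).round(0) for y in(-.105,-.16,-.215)])
t=get_image('top');cv2.imwrite('pics/top2.png',cv2.resize(t[150:230,225:325,::-1],None,fx=5,fy=5,interpolation=cv2.INTER_CUBIC))
plan([.643,-.069,.252],claw=0)
E
```

```text
t 4.0 p [ 0.6404 -0.0735  0.3762] press xyz [ 0.0729 -0.1644  0.3762] F press [-0.8 -1.1 -1.3] yaw -1.99 open 0.0852
handle ends pred [array([327., 116.]), array([326., 191.]), array([324., 256.])]
[[0.08, 0.9, -0.02, 0.22, 0], [0.08, 0.9, -0.02, 0.0, 0], [0.08, 0.9, -0.02, 0.0, 0], [0.07, 0.9, -0.01, 0.0, 0], [0.05, 0.57, -0.01, 0.0, 0]]
```

View pics/w3.png

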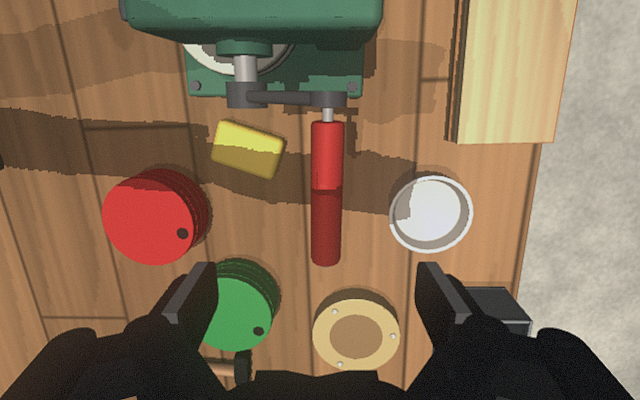

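View pics/top2.png

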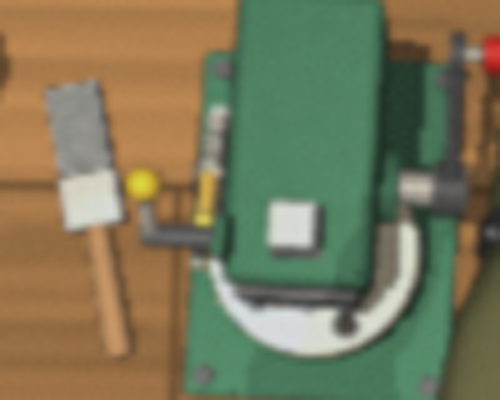

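The lever is on the release side: the yellow knob is behind its pin at crop (143,184). The handle axis is centred between the jaws at x≈326, within 1–2 px of the prediction. I'll descend.

Call:
servo_tool([
  [0.08, 0.8, 0.05, 0.2, 0],
  [0.08, 0.8, 0, 0, 0],
  [0.08, 0.8, 0, 0, 0],
  [0.08, 0.8, 0, 0, 0],
  [0.05, 0.6, 0, 0, 0],
])

```text
t: 4.52
ee_pos: [0.6462, -0.0547, 0.2625]
orientation: [[0.998, -0.05, 0.038], [-0.037, 0.019, 0.999], [-0.051, -0.999, 0.017]]
contact_force: [0.4, -0.5, -0.3]
opening: 0.0854
```

```bash
python3 - <<'E'
from h import *
st(); plan([.643,-.073,.252],claw=0)
print(np.round(observe()['orientation'],3).tolist())
E
```

```text
t 4.52 p [ 0.6462 -0.0547  0.2625] press xyz [ 0.0778 -0.1453  0.2625] F press [ 0.5 -0.4 -0.3] yaw -2.11 open 0.0854
[[-0.07, 0.34, -0.62, 0.13, 0]]
[[0.998, -0.05, 0.038], [-0.037, 0.019, 0.999], [-0.051, -0.999, 0.017]]
```

Call:
servo_tool([
  [-0.07, 0.35, -0.6, 0.1, 0],
  [0, 0, -0.1, 0, 0],
  [0, 0, 0, 0, 0.4],
  [0, 0, 0, 0, 0.6],
  [0, 0, 0, 0, 1],
], newtons=60)

```text
t: 4.93
ee_pos: [0.6393, -0.0633, 0.2469]
orientation: [[0.998, -0.06, 0.034], [-0.032, 0.028, 0.999], [-0.061, -0.998, 0.026]]
contact_force: [-0.8, 0.4, 0.1]
opening: 0.0518
```

Call:
servo_tool([
  [0, 0, 0, 0, 1],
  [0, 0, 0, 0, 1],
  [0, 0, 0, 0, 1],
])

```text
t: 5.18
ee_pos: [0.6408, -0.0611, 0.2495]
orientation: [[0.998, -0.055, 0.032], [-0.03, 0.028, 0.999], [-0.056, -0.998, 0.026]]
contact_force: [-0.7, -0.9, -3.5]
opening: 0.0226
```

```bash
cat >> h.py <<'E'
def crank():
    # grasp point relative to shaft, angle from upright to the back; tangential force (+ = winding up dir)
    s=observe();R=np.array(s['orientation']);p=np.array(s['ee_pos'])-R[:,1]*.0187;d=p-O;x,z=d@EX,p[2]-.205
    a=np.arctan2(x,z);f=np.array(s['contact_force']);fx=f@EX
    print('t %.2f gx %.4f gy %.4f gz %.4f r %.4f lean %.3f Ftan %.1f Frad %.1f Fy %.1f open %.4f'%(s['t'],x,d@EY,z,np.hypot(x,z),a,fx*np.cos(a)-f[2]*np.sin(a),fx*np.sin(a)+f[2]*np.cos(a),f@EY,s['opening']), 'yaxis',R[:,1].round(3))
    return s,R,x,z,a
def lower(da,n=5,r=None,claw=1):
    # rows for n steps of da rad along the circle (da<0 lowers)
    s,R,x,z,a=crank(); r=r or np.hypot(x,z)
    for i in range(n):
        q0=np.array([np.sin(a+i*da),np.cos(a+i*da)]);q1=np.array([np.sin(a+(i+1)*da),np.cos(a+(i+1)*da)])
        d=(q1-q0)*r; w=EX*d[0]+np.array([0,0,d[1]]); print([*np.round(R.T@w/.03,3).tolist(),0,claw])
E
python3 -c "
from h import *
lower(.03,3)"
```

```text
t 5.18 gx 0.0737 gy -0.1525 gz 0.0631 r 0.0971 lean 0.863 Ftan 2.2 Frad -2.8 Fy -0.9 open 0.0226 yaxis [-0.055  0.028 -0.998]
[0.066, 0.071, -0.003, 0, 1]
[0.064, 0.073, -0.003, 0, 1]
[0.062, 0.075, -0.003, 0, 1]
```

Gripped, with the opening at 22.6 mm. I'll wind up slightly to take the load.

Call:
servo_tool([
  [0.07, 0.07, 0, 0, 1],
  [0.07, 0.07, 0, 0, 1],
  [0.07, 0.07, 0, 0, 1],
])

```text
t: 5.43
ee_pos: [0.6443, -0.0613, 0.2451]
orientation: [[0.998, -0.06, 0.033], [-0.031, 0.029, 0.999], [-0.061, -0.998, 0.027]]
contact_force: [-4.4, 0.6, 6.3]
opening: 0.0225
```

```bash
python3 -c "
from h import *
lower(.03,3)"
```

```text
t 5.43 gx 0.0774 gy -0.1525 gz 0.0588 r 0.0972 lean 0.921 Ftan -7.7 Frad 0.3 Fy 0.4 open 0.0225 yaxis [-0.06   0.029 -0.998]
[0.062, 0.075, -0.003, 0, 1]
[0.06, 0.076, -0.003, 0, 1]
[0.058, 0.078, -0.003, 0, 1]
```

Call:
servo_tool([
  [0.06, 0.08, 0, 0, 1],
  [0.02, 0.03, 0, 0, 1],
])

```text
t: 5.6
ee_pos: [0.6458, -0.0613, 0.2432]
orientation: [[0.998, -0.061, 0.033], [-0.032, 0.029, 0.999], [-0.062, -0.998, 0.027]]
contact_force: [-3.5, 0.2, 6.1]
opening: 0.0223
```

```bash
python3 - <<'E'
from h import *
lower(-.03,5)
t=get_image('top');s=get_image('scene')
A=cv2.resize(t[150:230,235:325,::-1],None,fx=5,fy=5,interpolation=cv2.INTER_CUBIC);B=cv2.resize(s[130:210,330:400,::-1],None,fx=5,fy=5,interpolation=cv2.INTER_CUBIC)
cv2.imwrite('pics/pawl.png',np.hstack([A,B[:400]]))
E
```

```text
t 5.60 gx 0.0788 gy -0.1524 gz 0.0569 r 0.0972 lean 0.946 Ftan -7.0 Frad 0.8 Fy 0.0 open 0.0223 yaxis [-0.061  0.029 -0.998]
[-0.063, -0.074, 0.003, 0, 1]
[-0.065, -0.072, 0.003, 0, 1]
[-0.067, -0.07, 0.003, 0, 1]
[-0.069, -0.068, 0.003, 0, 1]
[-0.071, -0.066, 0.003, 0, 1]
```

View pics/pawl.png

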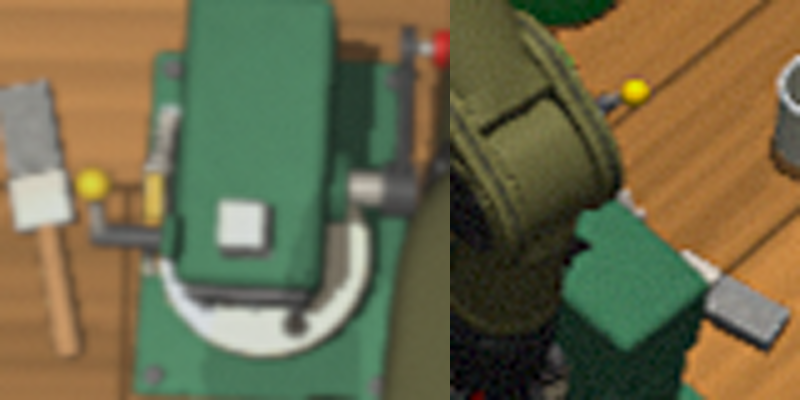

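The knob is still on the release side and the load is on the crank. The pawl's state isn't clear from these views, so I'll ease down slowly and see whether the load stays past the starting angle.

Call:
servo_tool([
  [-0.06, -0.07, 0, 0, 1],
  [-0.065, -0.07, 0, 0, 1],
  [-0.065, -0.07, 0, 0, 1],
])

```text
t: 5.95
ee_pos: [0.6386, -0.061, 0.2515]
orientation: [[0.997, -0.065, 0.034], [-0.032, 0.03, 0.999], [-0.066, -0.997, 0.028]]
contact_force: [-4.8, 1.2, 4.7]
opening: 0.0224
```

```bash
python3 -c "
from h import *
lower(-.03,5)"
```

```text
t 5.95 gx 0.0717 gy -0.1525 gz 0.0651 r 0.0969 lean 0.834 Ftan -6.7 Frad -0.5 Fy 1.0 open 0.0224 yaxis [-0.065  0.03  -0.997]
[-0.071, -0.066, 0.003, 0, 1]
[-0.073, -0.064, 0.003, 0, 1]
[-0.075, -0.062, 0.003, 0, 1]
[-0.076, -0.06, 0.003, 0, 1]
[-0.078, -0.057, 0.003, 0, 1]
```

The load is still -6.7 N below the starting angle, so the pawl is clear. I'll carry on easing down.

Call:
servo_tool([
  [-0.07, -0.066, 0, 0, 1],
  [-0.073, -0.064, 0, 0, 1],
  [-0.075, -0.062, 0, 0, 1],
  [-0.076, -0.06, 0, 0, 1],
  [-0.078, -0.057, 0, 0, 1],
])

```text
t: 6.37
ee_pos: [0.6245, -0.0604, 0.2634]
orientation: [[0.997, -0.07, 0.034], [-0.032, 0.032, 0.999], [-0.071, -0.997, 0.029]]
contact_force: [-4.3, 0.5, 4.8]
opening: 0.0227
```

```bash
python3 -c "
from h import *
lower(-.03,5)"
```

```text
t 6.37 gx 0.0577 gy -0.1526 gz 0.0771 r 0.0963 lean 0.643 Ftan -6.3 Frad 1.2 Fy 0.3 open 0.0227 yaxis [-0.07   0.032 -0.997]
[-0.082, -0.051, 0.003, 0, 1]
[-0.083, -0.048, 0.003, 0, 1]
[-0.085, -0.046, 0.003, 0, 1]
[-0.086, -0.043, 0.003, 0, 1]
[-0.087, -0.041, 0.003, 0, 1]
```

Call:
servo_tool([
  [-0.07, -0.043, 0, 0, 1],
  [-0.07, -0.04, 0, 0, 1],
  [-0.072, -0.038, 0, 0, 1],
  [-0.073, -0.035, 0, 0, 1],
  [-0.074, -0.033, 0, 0, 1],
])

```text
t: 6.78
ee_pos: [0.6118, -0.0598, 0.2711]
orientation: [[0.997, -0.073, 0.034], [-0.032, 0.032, 0.999], [-0.074, -0.997, 0.03]]
contact_force: [-5.6, 0.8, 4.2]
opening: 0.0225
```

```bash
python3 -c "
from h import *
lower(-.025,5)"
```

```text
t 6.78 gx 0.0450 gy -0.1527 gz 0.0847 r 0.0959 lean 0.489 Ftan -6.9 Frad 1.1 Fy 0.5 open 0.0225 yaxis [-0.073  0.032 -0.997]
[-0.074, -0.031, 0.002, 0, 1]
[-0.074, -0.029, 0.002, 0, 1]
[-0.075, -0.028, 0.002, 0, 1]
[-0.076, -0.026, 0.002, 0, 1]
[-0.076, -0.024, 0.002, 0, 1]
```

Call:
servo_tool([
  [-0.074, -0.031, 0, 0, 1],
  [-0.075, -0.029, 0, 0, 1],
  [-0.075, -0.028, 0, 0, 1],
  [-0.076, -0.026, 0, 0, 1],
  [-0.077, -0.024, 0, 0, 1],
])

```text
t: 7.2
ee_pos: [0.5974, -0.0593, 0.2769]
orientation: [[0.996, -0.077, 0.034], [-0.032, 0.033, 0.999], [-0.078, -0.996, 0.031]]
contact_force: [-5.9, 0.8, 5.2]
opening: 0.0224
```

```bash
python3 -c "
from h import *
lower(-.025,5)"
```

```text
t 7.20 gx 0.0308 gy -0.1528 gz 0.0906 r 0.0956 lean 0.327 Ftan -7.3 Frad 3.0 Fy 0.5 open 0.0224 yaxis [-0.077  0.033 -0.996]
[-0.077, -0.019, 0.002, 0, 1]
[-0.078, -0.017, 0.002, 0, 1]
[-0.078, -0.015, 0.002, 0, 1]
[-0.079, -0.013, 0.002, 0, 1]
[-0.079, -0.011, 0.002, 0, 1]
```

Call:
servo_tool([
  [-0.077, -0.03, 0, 0, 1],
  [-0.078, -0.026, 0, 0, 1],
  [-0.078, -0.024, 0, 0, 1],
  [-0.079, -0.02, 0, 0, 1],
])

```text
t: 7.53
ee_pos: [0.5834, -0.0587, 0.2804]
orientation: [[0.996, -0.086, 0.035], [-0.032, 0.034, 0.999], [-0.088, -0.996, 0.031]]
contact_force: [-6.2, 0.9, 4.4]
opening: 0.0224
```

```bash
python3 -c "
from h import *
lower(-.025,5)"
```

```text
t 7.53 gx 0.0168 gy -0.1529 gz 0.0940 r 0.0955 lean 0.177 Ftan -6.9 Frad 3.2 Fy 0.6 open 0.0224 yaxis [-0.086  0.034 -0.996]
[-0.079, -0.006, 0.001, 0, 1]
[-0.079, -0.004, 0.001, 0, 1]
[-0.08, -0.002, 0.001, 0, 1]
[-0.08, -0.0, 0.001, 0, 1]
[-0.08, 0.002, 0.001, 0, 1]
```

Call:
servo_tool([
  [-0.06, -0.012, 0, 0, 1],
  [-0.06, -0.01, 0, 0, 1],
  [-0.06, -0.008, 0, 0, 1],
  [-0.06, -0.006, 0, 0, 1],
])

```text
t: 7.87
ee_pos: [0.57, -0.0581, 0.2818]
orientation: [[0.995, -0.098, 0.035], [-0.032, 0.035, 0.999], [-0.1, -0.995, 0.032]]
contact_force: [-7.1, 0.7, 6.1]
opening: 0.0225
```

```bash
python3 -c "
from h import *
lower(-.02,5)"
```

```text
t 7.87 gx 0.0036 gy -0.1530 gz 0.0954 r 0.0954 lean 0.038 Ftan -7.3 Frad 5.8 Fy 0.3 open 0.0225 yaxis [-0.098  0.035 -0.995]
[-0.063, 0.005, 0.001, 0, 1]
[-0.063, 0.006, 0.001, 0, 1]
[-0.063, 0.007, 0.001, 0, 1]
[-0.063, 0.008, 0.001, 0, 1]
[-0.063, 0.01, 0.001, 0, 1]
```

Call:
servo_tool([
  [-0.06, -0.015, 0, 0, 1],
  [-0.06, -0.01, 0, 0, 1],
  [-0.06, -0.005, 0, 0, 1],
  [-0.06, 0, 0, 0, 1],
])

```text
t: 8.2
ee_pos: [0.5535, -0.0574, 0.2812]
orientation: [[0.992, -0.118, 0.036], [-0.032, 0.037, 0.999], [-0.119, -0.992, 0.033]]
contact_force: [-8.1, 0.8, 3.5]
opening: 0.0224
```

```bash
python3 -c "
from h import *
lower(-.02,5)"
```

```text
t 8.20 gx -0.0125 gy -0.1530 gz 0.0948 r 0.0956 lean -0.131 Ftan -7.6 Frad 4.5 Fy 0.4 open 0.0224 yaxis [-0.118  0.037 -0.992]
[-0.062, 0.016, 0.0, 0, 1]
[-0.061, 0.018, 0.0, 0, 1]
[-0.061, 0.019, 0.0, 0, 1]
[-0.06, 0.02, 0.0, 0, 1]
[-0.06, 0.021, 0.0, 0, 1]
```

Call:
servo_tool([
  [-0.025, 0, 0, 0, 1],
  [-0.03, 0, 0, 0, 1],
  [-0.03, 0.003, 0, 0, 1],
])

```text
t: 8.45
ee_pos: [0.5421, -0.0569, 0.2793]
orientation: [[0.99, -0.137, 0.037], [-0.032, 0.038, 0.999], [-0.138, -0.99, 0.034]]
contact_force: [-8.2, 0.9, 0.6]
opening: 0.0228
```

```bash
python3 -c "
from h import *
lower(-.02,5)"
```

```text
t 8.45 gx -0.0235 gy -0.1531 gz 0.0928 r 0.0957 lean -0.248 Ftan -7.8 Frad 2.5 Fy 0.5 open 0.0228 yaxis [-0.137  0.038 -0.99 ]
[-0.059, 0.025, 0.0, 0, 1]
[-0.058, 0.026, 0.0, 0, 1]
[-0.058, 0.027, 0.0, 0, 1]
[-0.057, 0.028, 0.0, 0, 1]
[-0.057, 0.029, -0.0, 0, 1]
```

Call:
servo_tool([
  [0.03, 0, 0, 0, 1],
  [0.03, 0, 0, 0, 1],
])

```text
t: 8.62
ee_pos: [0.5369, -0.0567, 0.278]
orientation: [[0.988, -0.152, 0.038], [-0.032, 0.039, 0.999], [-0.153, -0.988, 0.034]]
contact_force: [-10.0, 1.0, 6.9]
opening: 0.0225
```

```bash
python3 -c "
from h import *
lower(-.02,3)"
```

```text
t 8.62 gx -0.0284 gy -0.1532 gz 0.0914 r 0.0957 lean -0.301 Ftan -7.5 Frad 9.6 Fy 0.5 open 0.0225 yaxis [-0.152  0.039 -0.988]
[-0.057, 0.029, -0.0, 0, 1]
[-0.056, 0.03, -0.0, 0, 1]
[-0.056, 0.031, -0.0, 0, 1]
```

Call:
servo_tool([
  [0.07, -0.03, 0, 0, 1],
  [0.07, -0.03, 0, 0, 1],
])

```text
t: 8.78
ee_pos: [0.5342, -0.0566, 0.2774]
orientation: [[0.985, -0.168, 0.038], [-0.032, 0.041, 0.999], [-0.169, -0.985, 0.035]]
contact_force: [-9.4, 0.6, 2.7]
opening: 0.0226
```

```bash
python3 -c "
from h import *
lower(-.02,1);s=observe();print(np.round(s['joint_velocities'],1),np.round(s['moment'],2))"
```

```text
t 8.78 gx -0.0309 gy -0.1532 gz 0.0908 r 0.0959 lean -0.328 Ftan -8.1 Frad 5.6 Fy 0.1 open 0.0226 yaxis [-0.168  0.041 -0.985]
[-0.056, 0.031, -0.0, 0, 1]
[ 0.2  1.8  0.1 -1.9  0.1  5.8 -0.2] [0.07 1.7  0.03]
```

Call:
servo_tool([
  [0.03, 0.0, 0, 0, 1],
  [0.02, 0.01, 0, 0, 1],
  [0.02, 0.01, 0, 0, 1],
])

```text
t: 9.03
ee_pos: [0.5254, -0.0562, 0.2744]
orientation: [[0.981, -0.192, 0.039], [-0.032, 0.042, 0.999], [-0.194, -0.98, 0.035]]
contact_force: [-9.9, 0.3, 2.2]
opening: 0.0224
```

```bash
python3 -c "
from h import *
lower(-.02,1);s=observe();print(np.round(s['joint_velocities'],1),np.round(s['moment'],2))"
```

```text
t 9.03 gx -0.0392 gy -0.1532 gz 0.0878 r 0.0961 lean -0.420 Ftan -8.2 Frad 6.1 Fy -0.1 open 0.0224 yaxis [-0.192  0.042 -0.98 ]
[-0.052, 0.038, -0.0, 0, 1]
[ 0.1  0.8 -0.1  2.5  0.2  2.5  0. ] [-0.    1.79  0.01]
```

Call:
servo_tool([
  [0.025, -0.01, 0, 0, 1],
  [0.025, -0.01, 0, 0, 1],
  [0.025, -0.01, 0, 0, 1],
])

```text
t: 9.28
ee_pos: [0.5171, -0.0559, 0.2711]
orientation: [[0.975, -0.217, 0.04], [-0.032, 0.044, 0.999], [-0.218, -0.975, 0.036]]
contact_force: [-9.7, 0.3, -1.6]
opening: 0.0224
```

```bash
python3 -c "
from h import *
lower(-.02,1);s=observe();print(np.round(s['joint_positions'],1),np.round(s['moment'],2))"
```

```text
t 9.28 gx -0.0470 gy -0.1533 gz 0.0843 r 0.0965 lean -0.509 Ftan -9.3 Frad 3.3 Fy -0.2 open 0.0224 yaxis [-0.217  0.044 -0.975]
[-0.048, 0.043, -0.001, 0, 1]
[-2.  35.   7.5 93.8 -6.4 64.3  6. ] [-0.01  1.32  0.03]
```

Call:
servo_tool([
  [0.025, 0.01, 0, 0, 1],
  [0.025, 0.01, 0, 0, 1],
  [0.025, 0.01, 0, 0, 1],
])

```text
t: 9.53
ee_pos: [0.5102, -0.0556, 0.2673]
orientation: [[0.971, -0.237, 0.041], [-0.032, 0.045, 0.999], [-0.238, -0.971, 0.036]]
contact_force: [-4.4, 0.2, 9.2]
opening: 0.0225
```

```bash
python3 -c "
from h import *
lower(-.02,1);s=observe();print(np.round(s['moment'],2))"
```

```text
t 9.53 gx -0.0535 gy -0.1534 gz 0.0804 r 0.0966 lean -0.587 Ftan 1.4 Frad 10.1 Fy -0.0 open 0.0225 yaxis [-0.237  0.045 -0.971]
[-0.043, 0.048, -0.001, 0, 1]
[ 0.04  1.21 -0.05]
```

The load on the handle is gone, so the pad has reached the mould. I'll hold still and see whether it settles.

Call:
servo_tool([
  [0, 0, 0, 0, 1],
  [0, 0, 0, 0, 1],
])

```text
t: 9.7
ee_pos: [0.5101, -0.0556, 0.2673]
orientation: [[0.971, -0.237, 0.041], [-0.031, 0.045, 0.999], [-0.238, -0.971, 0.036]]
contact_force: [-3.7, 0.4, 5.2]
opening: 0.022
```

```bash
python3 -c "
from h import *
lower(-.02,1);s=observe();print(np.round(s['moment'],2))"
```

```text
t 9.70 gx -0.0537 gy -0.1533 gz 0.0805 r 0.0967 lean -0.589 Ftan -0.2 Frad 6.4 Fy 0.3 open 0.0220 yaxis [-0.237  0.045 -0.971]
[-0.043, 0.048, -0.001, 0, 1]
[-0.01  0.55 -0.  ]
```

Call:
servo_tool([
  [0, 0, 0, 0, 0.6],
  [0, 0, 0, 0, 0.4],
  [0, 0, 0, 0, 0.2],
  [0, 0, 0, 0, 0.1],
  [0, 0, 0, 0, 0.1],
])

```text
t: 10.12
ee_pos: [0.5145, -0.0557, 0.2662]
orientation: [[0.973, -0.227, 0.04], [-0.031, 0.043, 0.999], [-0.228, -0.973, 0.035]]
contact_force: [0.5, 0.1, 0.2]
opening: 0.0769
```

```bash
python3 - <<'E'
from h import *
crank();s=observe();im=get_image('wrist');cv2.imwrite('pics/w4.png',im[:,:,::-1])
E
```

```text
t 10.12 gx -0.0495 gy -0.1532 gz 0.0794 r 0.0936 lean -0.557 Ftan 0.5 Frad -0.1 Fy 0.1 open 0.0769 yaxis [-0.227  0.043 -0.973]
```

View pics/w4.png

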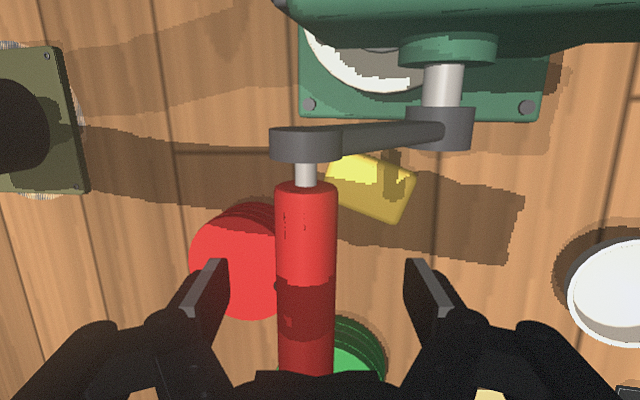

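The handle stays between the open jaws and has not moved off. I'll retreat straight up along the tool axis.

Call:
servo_tool([
  [0, -0.4, 0, 0, 0],
  [0, -0.8, 0, 0, 0],
  [0, -0.9, 0, 0, 0],
  [0, -0.9, 0, 0, 0],
  [0, -0.9, 0, 0, 0],
])

```text
t: 10.58
ee_pos: [0.5378, -0.0601, 0.3783]
orientation: [[0.969, -0.242, 0.04], [-0.03, 0.044, 0.999], [-0.243, -0.969, 0.036]]
contact_force: [0.1, -0.5, -0.7]
opening: 0.0854
```

Call:
servo_tool([
  [0, 0, -0.9, 0, 0],
  [0, 0, -0.9, 0, 0],
  [0, 0, -0.9, 0, 0],
  [0, 0, -0.9, 0, 0],
  [0, 0, -0.9, 0, 0],
])

```text
t: 11.0
ee_pos: [0.5407, -0.1913, 0.3798]
orientation: [[0.974, -0.224, 0.022], [-0.012, 0.045, 0.999], [-0.225, -0.974, 0.041]]
contact_force: [0.9, -0.5, -0.4]
opening: 0.0853
```

Call:
servo_tool([
  [0, 0, -0.9, 0, 0],
  [0, 0, -0.9, 0, 0],
  [0, 0, 0, 0, 0],
  [0, 0, 0, 0, 0],
  [0, 0, 0, 0, 0],
])

```text
t: 11.42
ee_pos: [0.5371, -0.2564, 0.3763]
orientation: [[0.974, -0.225, 0.033], [-0.025, 0.042, 0.999], [-0.226, -0.974, 0.035]]
contact_force: [-0.2, -0.3, -0.2]
opening: 0.0852
```

```bash
python3 - <<'E'
from h import *
st(); t=get_image('top');s=get_image('scene')
A=cv2.resize(t[135:245,215:375,::-1],None,fx=2.6,fy=2.6,interpolation=cv2.INTER_CUBIC);B=cv2.resize(s[125:245,300:420,::-1],(int(120*A.shape[0]/120),A.shape[0]),interpolation=cv2.INTER_CUBIC)
cv2.imwrite('pics/fin.png',np.hstack([A,B]))
a0=cv2.imread('pics/top.png')
hsv=cv2.cvtColor(t,cv2.COLOR_RGB2HSV);m=cv2.inRange(hsv,(0,150,70),(8,255,255))|cv2.inRange(hsv,(172,150,70),(180,255,255))
for c in cv2.findContours(m,cv2.RETR_EXTERNAL,cv2.CHAIN_APPROX_NONE)[0]:
    if cv2.contourArea(c)>50: print(cv2.contourArea(c),c[:,0].mean(0).round(1))
for l in(-.5,-.55,-.6,-.65): print(l,proj('top',O+EX*.1*np.sin(l)-EY*.16+np.array([0,0,.205+.1*np.cos(l)])).round(1))
E
```

```text
t 11.42 p [ 0.5371 -0.2564  0.3763] press xyz [-0.0215 -0.352   0.3763] F press [-0.2 -0.3 -0.2] yaw -1.45 open 0.0852
1034.5 [363.9 249.7]
223.5 [337.8 203.2]
-0.5 [337.7 201.9]
-0.55 [337.6 203.5]
-0.6 [337.5 205. ]
-0.65 [337.4 206.4]
```

View pics/fin.png

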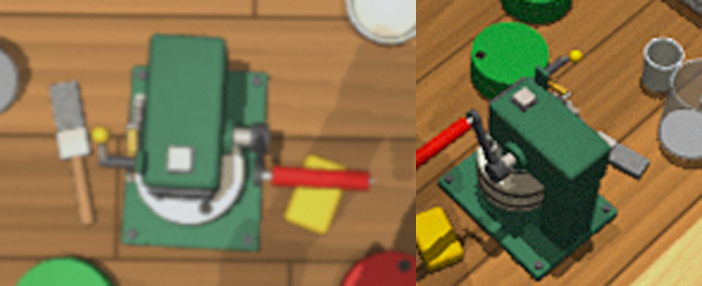

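The handle stayed at a lean of about -0.55 for over a second after release, the lever is on the release side, and the bench looks undisturbed.

```bash
python3 -c "
from rig import hand_in
print(hand_in())"
```

```text
the job is handed in; nothing more can be done
None
```

I pushed the release lever over, took the weight on the crank and eased the ram down about 35–36 mm until its pad rested on the mould. Then I let go, withdrew and handed the job in at about 11.5 s.

**Last checks**
- **Pad on the mould:** the load on the handle fell from about 9 N to about 0 N, and the crank did not move while I held still. About 1.3 s after letting go, the top camera put the handle at a lean of about -0.55 rad. The arm had read -0.59 rad in the grip; that differs by about 1.5 px, or the pad springing back slightly.
- **Lever and bench:** the knob was still on the release side. In the last press crops (top and scene), the brush, sponge and the mould's visible edge looked unmoved. The mallet, half mould and book were outside those crops, so I did not check them at the end.

**Shortcomings**
- **Pawl:** I never saw it clear of the wheel. I inferred it from the load staying on the crank below the starting angle.
- **Lever push:** the shut fingers briefly read about 43 N on the knob before it snapped over. That is below the 120 N wrist limit and came from the fingers, not the gripper's body.
- **Easing speed:** the load dragged the arm along, so the crank averaged 0.3–0.5 rad/s, with one stretch at about 0.51 rad/s. The gripper also ended tilted about 14°.

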